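Clamp a wax block in the guide-rod press

ROBOT

A 6-joint arm with a two-finger parallel gripper is mounted at the origin on the work surface; the furniture and walls round the work are solid. World frame = base frame: x ahead of the robot, y to its left, z up, the work surface at z = 0. Lengths are in m, angles in degrees, forces in N, time in s.
With the tool pointing down it reaches from about 0.4 to 0.825 m from the base axis. Payload 7 kg.
Tool frame: the origin (TCP) lies on the centre line of the jaws, within the pads' length; the fingertips stand 11 mm ahead of it and the grasp point (between the pads) lies 8 mm behind it; z points along the fingers, y is the line along which they close (so a half turn about z gives the same grasp; the last joint's range is limited). The gripper opens to 88 mm and grips with 3 to 60 N. Pads are 19 mm wide; open, the fingers measure 130 mm over their backs; the gripper's body (78 mm by 193 mm) begins 47 mm behind the grasp point.
Start: joints at [83.829, 20.546, 0.682, 0, -70.136, -16.507], TCP at [0.26, 0.623, 0.238] pointing down, gripper open.
Joint ranges: [-176.03, 176.03], [-82.01, 121.73], [-58.28, 71.71], [-173.87, 95.51], [-174.79, -0.11], [-173.66, 173.66]. Speed limits (degrees/s): [136.94, 136.94, 172.46, 180, 180, 180].

INTERFACE

Orientations are given as [roll, pitch, yaw] about the fixed x, y, z axes, in that order (R = Rz(yaw) Ry(pitch) Rx(roll)).
In Python, from plant import r, capture, camera_model, job gives the robot as it stands.
- The arm moves only by the tool drive_tool, never from a script. Its argument "increments" is a list that holds one entry, the list of rows, each a list of 5 numbers: the gripper's target within -1 to 1 (fully open at 1, half-way at 0, shut at -1), then the shift along the tool's x, y, z scaled (see below), then the turn about the tool's z scaled (see below). In form: [[[gripper, tx, ty, tz, roll], ...]]. A call has 1 to 5 rows; each row is the pose to reach, as a shift and turn from the pose commanded when the call began, along the tool's axes at that moment, turning the shorter way round; what a row does not reach only later rows make up. The controller multiplies each number of a shift by 120 mm and each number of a turn by 360 degrees. A row lasts 1/8 s, in which the tool goes at most 62.5 mm and 10.7 degrees, less where a joint would pass 70% of its speed; a pose out of reach is approached as far as the arm can. A call with a number of a shift or a turn outside -1 to 1 is refused whole. A call with a gripper value outside its range is refused whole. The fingers move at their own pace and stop on an object; "squeeze" is the grip in N (left out, the last holds). Time passes only in rows, so rows that repeat a pose let the fingers close. It gives the time, the measured TCP pose, the force, the opening and the grip force at its end, in the units of the state.
- r.get_state(): the state, without advancing time (a new reading comes with each control period).
- capture(name): name is "scene" or "top" or "wrist"; returns the picture (420x560x3 uint8, red, green, blue); there is no depth.
- camera_model(name): a dict with "camera_matrix" (3x3 intrinsics, pixels), "rvec" (rotation vector, rad) and "tvec" (3), from world to camera coordinates, as OpenCV has them. Camera axes: x right, y down, z forward; pixel columns grow to the right and rows downward; lengths in m; the calibration is good to about 2 mm. A picture is of the moment at which its call begins: read the wrist's pose just before it. camera_model takes no time and is no camera call; for the wrist camera it gives the pose at the moment of the call.
- job.close_job(): hands the job in; it is judged then, once.
The state is a dict: "time_s": time; "joints": joint angles; "qd": joint speeds; "joint_torque": joint torques, N m; "tcp_pos": TCP position; "eef_rot": TCP orientation; "contact_force": force on the tool from outside, world axes, zero at the start; "moment": the same for the moment, N m; "gripper_width": finger opening in m; "gripper_force": force on a finger pad.
Only numpy, scipy, OpenCV 4.12 (cv2) and the standard library are available. Lean on these libraries where they do the work, as an engineer would, in place of code of your own. Each camera call takes 0.05 s, during which the arm holds its last target. There are 200 camera calls.

TASK

Set up the small blue press: slide the beeswax block straight back along its bed, without picking it up, until its long side lies flat against the steel stop at the back, then lower the drilled aluminium platen gently over the tall guide rod, level and in line with the bed, until it rests fully down on the wax; do not drop it. Last, swing the red latch arm all the way over the end of the platen. Do not shift the other things on the table.

Things in the scene. Friction and masses are not known exactly. Their poses are not given: they have to be found in the camera images.
- press: blue press bed fixed to the table, its top 12 mm above the table. Origin on the table, below the middle of where the wax block belongs. +x points to the back of the press (away from the robot, within 0.25 rad), +y to its left, z up. The bed reaches from x -80 to +45 mm and y -94 to +102 mm. The steel stop rises 9 mm above the bed, its front face at x +16 mm, from y -40 to +40 mm.
- seat (a point): point on the bed's top, 12 mm above the press origin, where the middle of the wax block's underside is when the block lies against the stop and centred along it; axes as the press.
- rod_tip (a point): top of the vertical steel guide rod: diameter 14 mm, 95 mm tall above the bed, at x 0, y -70 mm of the press; its last 12 mm taper to 6 mm diameter. This point is 107 mm above the table.
- wax_block: yellow beeswax block 32 (x) by 60 (y) by 14 mm high, loose on the bed in front of the stop, about 50 g. Origin at the centre of its underside; its long side y is roughly parallel to the stop at the start (within 0.2 rad). Pushing its front long face towards the stop with a few N slides it.
- platen: loose aluminium platen with a wooden handle, about 0.35 kg, lying flat on the table to the left of the press, turned about a quarter turn anticlockwise from its final heading (within 0.6 rad), its bore end away from the robot. Origin on its underside right below the handle; z up. The plate is 76 mm in x, from -88 to +72 mm in y, 12 mm thick. At home on the wax its origin is 14 mm above the seat and its axes run parallel to the press axes.
- platen_bore (a point): lower mouth of the platen's through bore, on the underside, at x 0, y -70 mm of the platen: diameter 17 mm, 26 mm long with the brass collar (29 mm outside) that stands 14 mm high on the plate.
- platen_handle (a point): height to grip on the wooden handle, 47 mm above the platen's underside. The handle is an upright block 18 mm thick in platen x, 44 mm long in platen y, from 12 to 62 mm above the underside; pinch it across the 18 mm.
- latch (a joint): red latch arm turning about a vertical pivot at x 0, y +88 mm of the press. 0 = closed, against its end stop: the arm points along press -y over the platen's end. It grows to 2.3 rad open, turning clockwise seen from above; at 1.57 the arm points along press -x. Starts open between 1.5 and 2.1. It stays where it is left; about 1 N at the knob moves it. The arm is 44 mm long, 14 mm wide, 8 mm thick, its underside 40 mm above the table, 2 mm over the seated platen.
- latch_knob (a point): top centre of the upright red peg on the latch arm, 40 mm from the pivot, 74 mm above the table; the peg is 12 mm in diameter and 26 mm tall above the arm's top. Push or pinch it.
- mist_teal: bystander: clear mist spray bottle with teal liquid, 37 mm diameter, 139 mm tall, origin under its centre.
- pot_ochre: bystander: ochre paint pot with black lid, 52 mm diameter, 55 mm tall, origin under its centre.
- masking_tape: bystander: roll of masking tape lying flat, 102 mm diameter, 25 mm tall, origin under its centre.
- sanding_block: bystander: brown cork sanding block 44x70x26 mm, origin under its centre.
- rinse_jar: bystander: glass jar, 64 mm diameter, 100 mm tall, origin under its centre.
Not all that is in view belongs to the job. Of the things that look like the press, the larger one is meant.

How it is judged (in metres and radians):
On the way, in this order (a step that is already met when the one before it is completed fails the run):
1. the wax block lies flat against the stop (x of wax_block in the frame of seat between -0.004 and 0.003 m and y of wax_block in the frame of seat between -0.02 and 0.02 m and angle between the y axis of wax_block and the y axis of press, either way round below 0.09 rad and z of wax_block in the frame of seat below 0.004 m and horizontal distance between platen and seat above 0.08 m), for 0.2 s.
2. the platen is on the guide rod, level (horizontal distance between platen_bore and rod_tip below 0.006 m and z of platen_bore in the frame of rod_tip below -0.02 m and angle between platen's own z axis and vertical below 0.12 rad), for 0.05 s.
3. the platen is fully down on the wax, which is still against the stop, with the latch open (x of wax_block in the frame of seat between -0.004 and 0.003 m and y of wax_block in the frame of seat between -0.02 and 0.02 m and angle between the y axis of wax_block and the y axis of press, either way round below 0.09 rad and z of wax_block in the frame of seat below 0.004 m and horizontal distance between platen_bore and rod_tip below 0.004 m and z of platen in the frame of seat below 0.0165 m and angle between platen's own z axis and vertical below 0.05 rad and horizontal distance between platen and seat below 0.012 m and value of joint latch above 0.8 rad), for 0.2 s.
4. the latch arm is over the platen's end (value of joint latch below 0.15 rad), for 0.2 s.
At the end, for the whole second after the job is handed in: Wax on the bed within 4 mm of the stop, 20 mm of its middle, 5 deg of parallel. Platen on the rod (bore within 4 mm of its axis), underside at most 16.5 mm above the bed, level within 2.9 deg, origin within 12 mm of the seat, at rest. Latch within 0.15 rad of closed (x of wax_block in the frame of seat between -0.004 and 0.003 m and y of wax_block in the frame of seat between -0.02 and 0.02 m and angle between the y axis of wax_block and the y axis of press, either way round below 0.09 rad and z of wax_block in the frame of seat below 0.004 m and horizontal distance between platen_bore and rod_tip below 0.004 m and z of platen in the frame of seat below 0.0165 m and angle between platen's own z axis and vertical below 0.05 rad and horizontal distance between platen and seat below 0.012 m and value of joint latch below 0.15 rad and linear speed of platen below 0.02 m/s); the robot touches nothing.
It fails at once if the wax block is picked up off the bed (more than 12 mm) (z of wax_block in the frame of seat above 0.012 m).
It fails at once if the platen is dropped down the rod (over 0.4 m/s on the rod) (horizontal distance between platen_bore and rod_tip below 0.01 m and z of platen_bore in the frame of rod_tip below 0 m and linear speed of platen above 0.4 m/s).
It fails at once if a bystander (bottle, pot, tape roll, sanding block or jar) is shifted by more than 30 mm (distance of any of mist_teal, pot_ochre, masking_tape, sanding_block, rinse_jar from where it was at the start of the episode above 0.03 m).
It also fails if it takes over 67 s, if anything falls off the work surface, if the arm or the gripper's body presses on something with over 40 N, if the wrist force passes 120 N, or if a joint passes its speed limit or range.

## Working session

There is one attempt and no reset: what is moved stays moved. The work goes in short steps, Python scripts to look and compute and a tool call to move; the robot and the scene stay as the last step left them, time stands still between calls to the robot, and variables do not carry over. Pictures are saved under pics/ and viewed, at most 10 in all, crops included, and the job is handed in when it is done.

Besides the shell and the picture viewer there is one more tool, called as name(argument=value, ...), one argument or row to a line, values as JSON. drive_tool: Moves the arm, as the interface text tells. Its arguments: {"type":"object","properties":{"increments":{"type":"array"},"squeeze":{"type":"number"}},"required":["increments"]}

```bash
mkdir -p pics && cat > h.py <<'E'
from plant import r, capture, camera_model, job
import numpy as np, cv2
def save(cam,name,crop=None,s=1):
    im=capture(cam)
    np.save(f'pics/{name}.npy',im)
    if crop: x0,y0,x1,y1=crop; im=im[y0:y1,x0:x1]
    im=cv2.resize(im,None,fx=s,fy=s,interpolation=cv2.INTER_CUBIC)
    cv2.imwrite(f'pics/{name}.png',im[:,:,::-1])
def ray(m,px,z):
    K=np.array(m["camera_matrix"],float);R,_=cv2.Rodrigues(np.array(m["rvec"],float));t=np.array(m["tvec"],float).ravel()
    c=-R.T@t; d=R.T@np.linalg.solve(K,[px[0],px[1],1]); s=(z-c[2])/d[2]; return (c+s*d)
def proj(m,P):
    K=np.array(m["camera_matrix"],float)
    return cv2.projectPoints(np.array(P,float).reshape(-1,3),np.array(m["rvec"],float),np.array(m["tvec"],float),K,None)[0].reshape(-1,2)
def Pw(o,yaw,p):
    c,s=np.cos(yaw),np.sin(yaw);p=np.atleast_2d(p)
    return np.c_[o[0]+c*p[:,0]-s*p[:,1],o[1]+s*p[:,0]+c*p[:,1],p[:,2]]
E
python3 - <<'E'
from h import *
a=capture("scene");b=capture("top")
np.save('pics/s0.npy',a);np.save('pics/t0.npy',b)
cv2.imwrite('pics/s0.png',cv2.resize(a,(800,600))[:,:,::-1]);cv2.imwrite('pics/t0.png',cv2.resize(b,(800,600))[:,:,::-1])
for n in("scene","top"):
    m=camera_model(n);R,_=cv2.Rodrigues(np.array(m["rvec"]));print(n,-R.T@np.array(m["tvec"]).ravel(),m["camera_matrix"])
print(r.get_state())
E
```

```text
scene [ 0.18591304 -0.55686038  0.89168092] [[423.69749725   0.         270.48559112]
 [  0.         423.69749725 219.4423715 ]
 [  0.           0.           1.        ]]
top [0.31112186 0.02719877 1.28667698] [[482.67609395   0.         278.50437751]
 [  0.         482.67609395 215.57845018]
 [  0.           0.           1.        ]]
{'time_s': 0.1, 'joints': array([ 8.38309337e+01,  2.05874018e+01,  6.37180838e-01, -1.71277967e-02,
       -7.01369195e+01, -1.65070581e+01]), 'qd': array([ 0.0606729 , -0.21748641,  0.10739107,  0.04466193, -0.05952515,
       -0.08574381]), 'joint_torque': array([-1.48745155e-03, -5.84160519e+01,  2.93751830e+01,  7.01553449e+00,
        1.01950337e-02, -5.54504402e-05]), 'tcp_pos': array([0.26008765, 0.62239996, 0.2367035 ]), 'eef_rot': array([ 1.79911876e+02, -9.32334447e-03, -2.26819490e+01]), 'contact_force': array([-0.39359413,  0.01976906, -0.55870852]), 'moment': array([ 0.02438414,  0.00321343, -0.00799211]), 'gripper_force': 0.0, 'gripper_width': 0.08730319873911531}
```

View pics/t0.png

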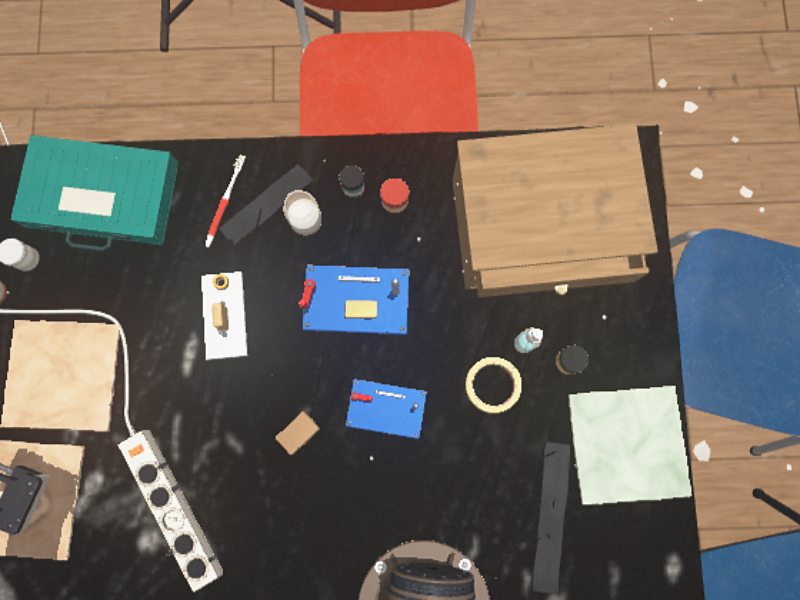

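View pics/s0.png

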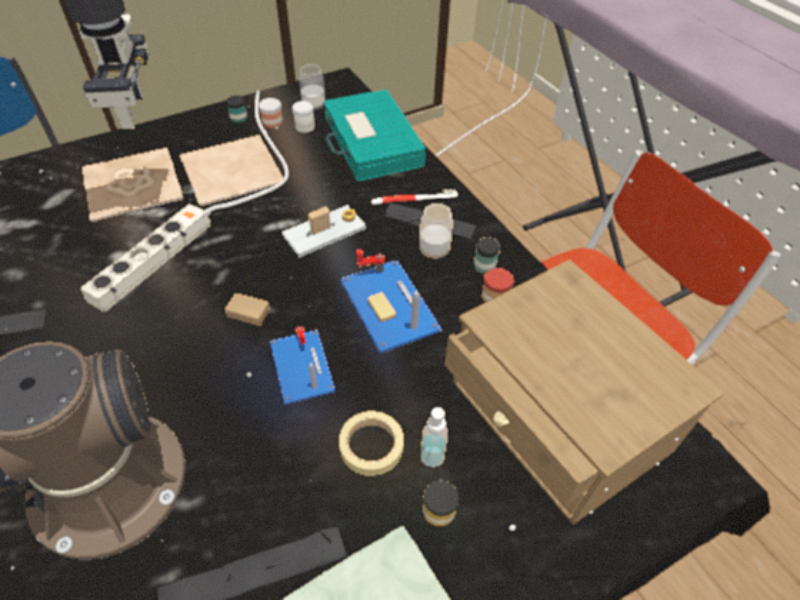

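The top picture shows candidates for the press at (355,299) (larger) and (387,408) (smaller decoy). For the wax there is only (361,309), and for the platen the white plate at (224,315), bore up at (221,282). The larger press at (355,299) fits the description; I'll check it in a close crop.

```bash
python3 - <<'E'
from h import *
b=np.load('pics/t0.npy')[175:263,132:296]
cv2.imwrite('pics/c0.png',cv2.resize(b,None,fx=4.8,fy=4.8,interpolation=cv2.INTER_CUBIC)[:,:,::-1])
E
```

```text
(no output)
```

View pics/c0.png

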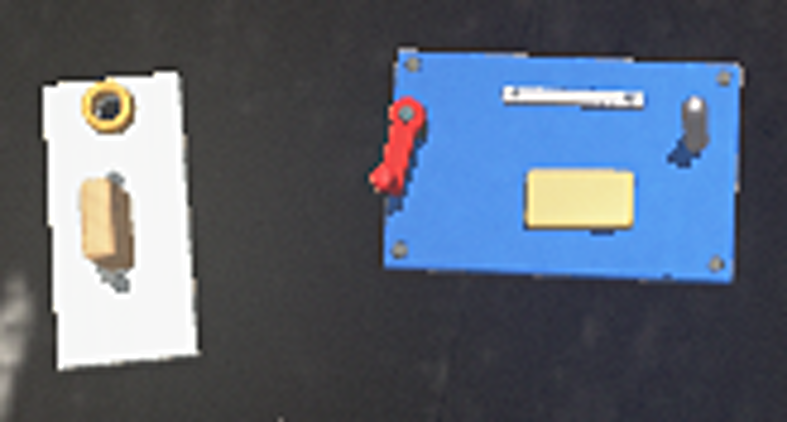

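The crop shows the big press: bed corners (398,48) (741,63) (734,282) (385,268), stop (573,97), rod (694,105), wax corners (528,169) (634,171) (631,229) (525,227), latch pivot (406,113) with its knob at (385,182). The platen's corners are (43,87) (179,72) (199,353) (58,369).

```bash
cat >> h.py <<'E'
from scipy.optimize import least_squares
def fit(m,local,px,x0):
    f=lambda v:(proj(m,Pw(v[:2],v[2],local))-px).ravel()
    s=least_squares(f,x0); return s.x,np.abs(s.fun).max()
E
python3 - <<'E'
from h import *
m=camera_model("top")
g=lambda a:np.array(a,float)/4.8+[132,175]-0.4
pr,e=fit(m,[[45,102,12],[45,-94,12],[-80,-94,12],[-80,102,12]]*np.full((4,3),1e-3),g([(398,48),(741,63),(734,282),(385,268)]),[.6,.05,0]);print('press',pr,e)
pl,e=fit(m,np.array([[-38,-88,12],[38,-88,12],[38,72,12],[-38,72,12]])*1e-3,g([(43,87),(179,72),(199,353),(58,369)]),[.6,.3,1.57]);
print('platen',pl,e)
pl,e=fit(m,np.array([[38,-88,12],[-38,-88,12],[-38,72,12],[38,72,12]])*1e-3,g([(43,87),(179,72),(199,353),(58,369)]),[.6,.3,1.57]);
print('platen',pl,e)
# wax z top at 26
wx,e=fit(m,np.array([[16,30,26],[16,-30,26],[-16,-30,26],[-16,30,26]])*1e-3,g([(528,169),(634,171),(631,229),(525,227)]),[.6,.05,0]);print('wax',wx,e)
c,s=np.cos(pr[2]),np.sin(pr[2]);d=wx[:2]-pr[:2];print('wax in press',c*d[0]+s*d[1],-s*d[0]+c*d[1],wx[2]-pr[2])
k=ray(m,g((383,180)),.074);d=k[:2]-pr[:2];print('knob',k,c*d[0]+s*d[1],-s*d[0]+c*d[1])
print('bore',ray(m,g((108,106)),.026),'rod',ray(m,g((696,103)),.107), Pw(pr,pr[2],[0,-.07,.107]),Pw(pl,pl[2],[0,-.07,.026]))
E
```

```text
press [ 0.57298038  0.10184689 -0.0706265 ] 0.5124555925488607
platen [0.52493641 0.35562843 1.61897951] 29.79279014095792
platen [0.52453673 0.35543949 1.6474556 ] 0.4402656814465047
wax [ 0.53339382  0.09821589 -0.05508721] 0.3850312178644799
wax in press -0.03923164434677833 -0.0064154849918854374 0.0155392875830484
knob [0.53838155 0.19994125 0.074     ] -0.04143487904366947 0.09540824763028452
bore [0.59402716 0.35985539 0.026     ] rod [0.56794682 0.03196829 0.107     ] [[0.56804064 0.0320214  0.107     ]] [[0.59433115 0.36080039 0.026     ]]
```

drive_tool(
  increments=[
    [[-1,0.42,0.41,0,0],[-1,0.85,0.82,0,0],[-1,0.85,0.82,0,0]],
  ],
  squeeze=10,
)

```text
time_s: 0.48
tcp_pos: [0.3172, 0.4896, 0.2377]
eef_rot: [180.0, 0.0, -22.8]
contact_force: [0.2, 1.1, 0.9]
gripper_width: 0.0633
gripper_force: 0.0
```

drive_tool(
  increments=[
    [[-1,0.42,0.41,0,0],[-1,0.85,0.82,0,0],[-1,0.85,0.82,0,0]],
  ],
)

```text
time_s: 0.85
tcp_pos: [0.3732, 0.36, 0.2377]
eef_rot: [180.0, 0.0, -22.8]
contact_force: [0.0, -0.2, 1.3]
gripper_width: 0.0332
gripper_force: 0.0
```

drive_tool(
  increments=[
    [[-1,0.42,0.41,0,0],[-1,0.85,0.82,0,0],[-1,0.85,0.82,0,0]],
  ],
)

```text
time_s: 1.23
tcp_pos: [0.4295, 0.2305, 0.2376]
eef_rot: [180.0, 0.0, -22.8]
contact_force: [0.4, -0.1, 0.9]
gripper_width: 0.0039
gripper_force: 0.0
```

drive_tool(
  increments=[
    [[-1,0.42,0.41,0,0.03],[-1,0.85,0.82,0,0.06],[-1,0.85,0.82,0,0.085],[-1,0.85,0.82,0,0.1],[-1,0.85,0.82,0,0.1]],
  ],
)

```text
time_s: 1.85
tcp_pos: [0.4853, 0.1029, 0.2374]
eef_rot: [180.0, 0.0, -58.6]
contact_force: [-0.1, -0.2, 0.2]
gripper_width: 0.0003
gripper_force: 0.0
```

drive_tool(
  increments=[
    [[-1,0,0,0.2,0.03],[-1,0,0,0.4,0.06],[-1,0,0,0.6,0.085],[-1,0,0,0.6,0.098],[-1,0,0,0.6,0.098]],
  ],
)

```text
time_s: 2.48
tcp_pos: [0.485, 0.1032, 0.1653]
eef_rot: [180.0, -0.0, -93.7]
contact_force: [-0.4, -0.6, 0.1]
gripper_width: 0.0005
gripper_force: 0.0
```

```bash
python3 - <<'E'
from h import *
m=camera_model("wrist");R,_=cv2.Rodrigues(np.array(m["rvec"]));t=np.array(m["tvec"]).ravel();print(-R.T@t,R.tolist())
np.save('pics/mw1.npy',np.r_[np.array(m["rvec"]).ravel(),t,np.array(m["camera_matrix"]).ravel()])
save("wrist","w1",s=1.42)
pr=[.573,.1018,-.0706]
print(proj(m,Pw(pr,pr[2],np.array([[-80,102,12],[-80,-94,12],[45,102,12],[45,-94,12],[0,-70,107],[16,40,21],[16,-40,21]])*1e-3))*1.42)
E
```

```text
[0.47976411 0.03252803 0.31303337] [[-0.9978312892128639, 0.06582162189745656, 0.00048203587228745626], [0.06359642697931368, 0.9621577045797334, 0.26496800937721504], [0.01697682959974358, 0.26442402615618604, -0.9642570827575465]]
[[388.69760849 433.12822316]
 [387.90138056 139.3999488 ]
 [210.97269345 432.42308431]
 [177.81236467 138.34518757]
 [190.17984661 184.44970947]
 [240.66235179 354.8463936 ]
 [229.55543166 231.50495604]]
```

View pics/w1.png

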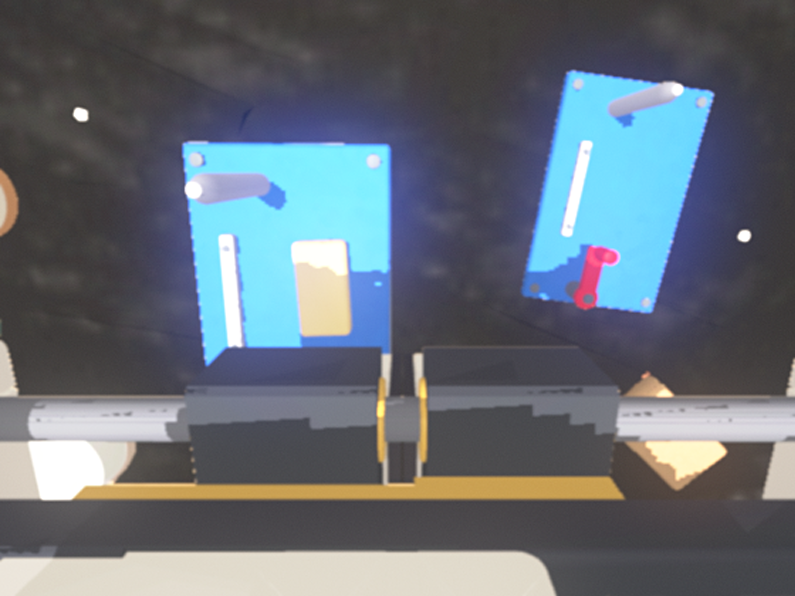

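The wrist view shows the big press with its rod tip at (194,190), bed corners (184,143) (390,145), stop ends (225,236) and (234,347), wax corners (292,242) (347,240) (351,333) (298,336). The decoy press is at (620,190).

```bash
python3 - <<'E'
from h import *
m=camera_model("wrist");g=lambda a:np.array(a,float)/1.42-.15
pr,e=fit(m,np.array([[45,-94,12],[-80,-94,12],[0,-70,107],[16,-40,21]])*1e-3,g([(184,143),(390,145),(194,190),(232,237)]),[.57,.1,-.07]);print(pr,e)
wx,e=fit(m,np.array([[16,-30,26],[-16,-30,26],[-16,30,26],[16,30,26]])*1e-3,g([(292,242),(347,240),(351,333),(298,336)]),[.53,.1,-.05]);print(wx,e)
p0=np.array([.573,.1018,-.0706])
for p in(pr,p0):
    c,s=np.cos(p[2]),np.sin(p[2]);d=wx[:2]-p[:2];print(c*d[0]+s*d[1],-s*d[0]+c*d[1],wx[2]-p[2])
E
```

```text
[ 0.57234437  0.10453032 -0.07607581] 1.7798022189721507
[ 0.53351164  0.09903454 -0.04951951] 1.2038191826697187
-0.038302711156175805 -0.008431262112343522 0.026556300512350375
-0.03919490487892017 -0.005544131438508154 0.021080494853852938
```

drive_tool(
  increments=[
    [[-1,0,0,0.5,0],[-1,0,0,1,0],[-1,0,0,1,0]],
  ],
)

```text
time_s: 2.9
tcp_pos: [0.4824, 0.101, 0.0426]
eef_rot: [179.6, -0.3, -93.8]
contact_force: [0.3, 0.1, 0.6]
gripper_width: 0.0005
gripper_force: 0.0
```

drive_tool(
  increments=[
    [[-1,0,0,0.15,0],[-1,0,0,0.15,0],[-1,0,0,0.15,0]],
  ],
)

```text
time_s: 3.28
tcp_pos: [0.4862, 0.1031, 0.0296]
eef_rot: [-179.9, 0.1, -93.9]
contact_force: [0.2, -0.4, 0.9]
gripper_width: 0.0009
gripper_force: 0.0
```

drive_tool(
  increments=[
    [[-1,0,-0.05,0,0],[-1,0,-0.1,0,0],[-1,0,-0.15,0,0],[-1,0,-0.2,0,0]],
  ],
)

```text
time_s: 3.78
tcp_pos: [0.5093, 0.1005, 0.0275]
eef_rot: [180.0, -0.0, -94.0]
contact_force: [-0.5, -0.7, -0.9]
gripper_width: 0.0006
gripper_force: 0.2
```

drive_tool(
  increments=[
    [[-1,0,-0.03,0,0],[-1,0,-0.06,0,0],[-1,0,-0.09,0,0],[-1,0,-0.12,0,0]],
  ],
)

```text
time_s: 4.28
tcp_pos: [0.5234, 0.0997, 0.0275]
eef_rot: [180.0, -0.0, -94.0]
contact_force: [0.4, 0.3, 0.4]
gripper_width: 0.0005
gripper_force: 0.1
```

drive_tool(
  increments=[
    [[-1,0,-0.02,0,0],[-1,0,-0.04,0,0],[-1,0,-0.06,0,0],[-1,0,-0.06,0,0]],
  ],
)

```text
time_s: 4.78
tcp_pos: [0.5307, 0.0992, 0.0276]
eef_rot: [-180.0, 0.0, -94.0]
contact_force: [0.5, -0.7, 0.7]
gripper_width: 0.001
gripper_force: 0.0
```

```bash
python3 - <<'E'
from h import *
save("wrist","w2",s=1.42)
m=camera_model("wrist");pr=[.5727,.103,-.073]
print(r.get_state()["tcp_pos"],r.get_state()["contact_force"],proj(m,Pw(pr,pr[2],np.array([[16,40,21],[16,-40,21],[-16,-30,26],[16,-30,26],[0,-70,107]])*1e-3))*1.42)
E
```

```text
[0.53049128 0.09917285 0.02753917] [ 0.25503816  0.61074247 -0.81792269] [[245.44719153 496.11894919]
 [225.33556    288.97101342]
 [320.80224982 322.65925941]
 [222.79730931 322.36187733]
 [102.9928875  227.2543676 ]]
```

View pics/w2.png

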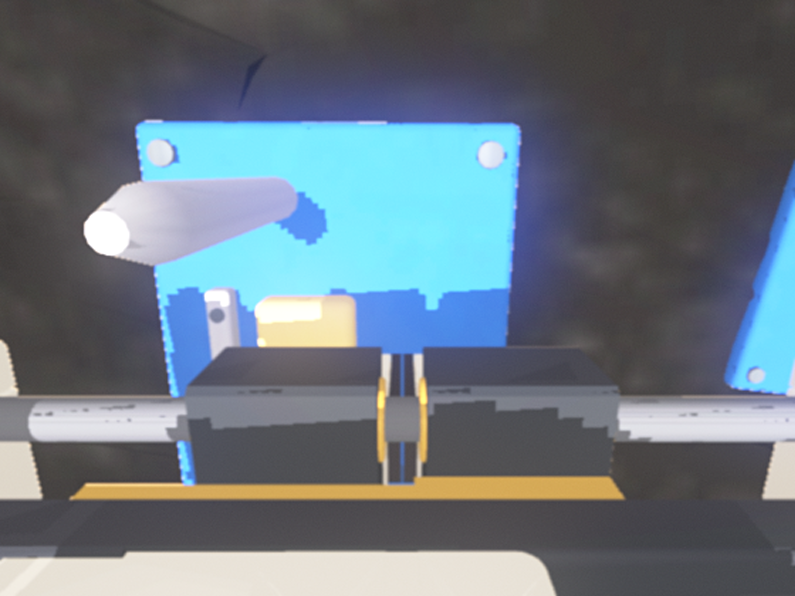

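The wrist view shows the wax's right end at (258–354, 300) still square to the stop, whose front edge is at (235,295). That leaves a gap of 7 to 10 mm.

drive_tool(
  increments=[
    [[-1,0,-0.02,0,0],[-1,0,-0.04,0,0],[-1,0,-0.05,0,0],[-1,0,-0.05,0,0]],
  ],
)

```text
time_s: 5.32
tcp_pos: [0.5366, 0.0987, 0.0275]
eef_rot: [-180.0, -0.0, -94.0]
contact_force: [0.4, -0.5, -0.4]
gripper_width: 0.0005
gripper_force: 0.0
```

drive_tool(
  increments=[
    [[-1,0,-0.01,0,0],[-1,0,-0.01,0,0]],
  ],
)

```text
time_s: 5.58
tcp_pos: [0.5377, 0.0987, 0.0276]
eef_rot: [-180.0, 0.0, -94.0]
contact_force: [0.5, -0.1, 0.2]
gripper_width: 0.0004
gripper_force: 0.0
```

drive_tool(
  increments=[
    [[-1,0,-0.01,0,0],[-1,0,-0.01,0,0]],
  ],
)

```text
time_s: 5.82
tcp_pos: [0.5389, 0.0986, 0.0276]
eef_rot: [-180.0, 0.0, -94.0]
contact_force: [0.6, -0.2, 0.3]
gripper_width: 0.0006
gripper_force: 0.0
```

drive_tool(
  increments=[
    [[-1,0,-0.01,0,0],[-1,0,-0.01,0,0]],
  ],
)

```text
time_s: 6.08
tcp_pos: [0.5401, 0.0985, 0.0276]
eef_rot: [-180.0, 0.0, -94.0]
contact_force: [-0.7, -0.9, -0.8]
gripper_width: 0.0008
gripper_force: 0.0
```

drive_tool(
  increments=[
    [[-1,0,-0.01,0,0],[-1,0,-0.01,0,0]],
  ],
)

```text
time_s: 6.32
tcp_pos: [0.5407, 0.0984, 0.0274]
eef_rot: [179.9, -0.0, -94.0]
contact_force: [-3.4, 1.7, 0.5]
gripper_width: 0.0004
gripper_force: 1.7
```

drive_tool(
  increments=[
    [[-1,0,-0.01,0,0],[-1,0,-0.01,0,0]],
  ],
)

```text
time_s: 6.58
tcp_pos: [0.5408, 0.0983, 0.0273]
eef_rot: [179.9, -0.0, -94.0]
contact_force: [-8.7, 4.0, 6.0]
gripper_width: 0.0002
gripper_force: 4.4
```

drive_tool(
  increments=[
    [[-1,0,0.1,0,0],[-1,0,0.15,0,0],[-1,0,0.15,-0.5,0],[-1,0,0.15,-1,0],[-1,0,0.15,-1,0]],
  ],
)

```text
time_s: 7.2
tcp_pos: [0.5273, 0.1009, 0.1529]
eef_rot: [-179.5, 0.3, -93.9]
contact_force: [0.3, 0.3, -0.6]
gripper_width: 0.0006
gripper_force: 0.0
```

drive_tool(
  increments=[
    [[1,-0.4,0.03,-0.5,0],[1,-0.8,0.05,-0.5,0],[1,-1,0.08,-0.5,-0.03],[1,-1,0.08,-0.5,-0.06],[1,-1,0.08,-0.5,-0.06]],
  ],
)

```text
time_s: 7.82
tcp_pos: [0.5228, 0.2201, 0.2069]
eef_rot: [180.0, -0.0, -72.4]
contact_force: [1.0, -0.1, -0.1]
gripper_width: 0.0452
gripper_force: 0.0
```

```bash
python3 - <<'E'
from h import *
im=capture("top");np.save('pics/t1.npy',im)
a=cv2.resize(im[185:255,190:296],None,fx=5,fy=5,interpolation=cv2.INTER_CUBIC)
cv2.imwrite('pics/t1.png',a[:,:,::-1])
s=r.get_state();print(s["tcp_pos"],s["eef_rot"])
m=camera_model("top");pr=[.5727,.103,-.073]
print((proj(m,Pw(pr,pr[2],np.array([[-16,30,26],[-16,-30,26],[16,-30,26],[16,30,26]])*1e-3))-[190,185]+.4)*5)
E
```

```text
[0.52282713 0.21980171 0.20702868] [ 1.79962463e+02 -1.80402448e-02 -7.25791966e+01]
[[245.31066013 112.02578315]
 [357.86214603 116.69302746]
 [360.83202213  57.91406794]
 [248.75993979  53.30463074]]
```

View pics/t1.png

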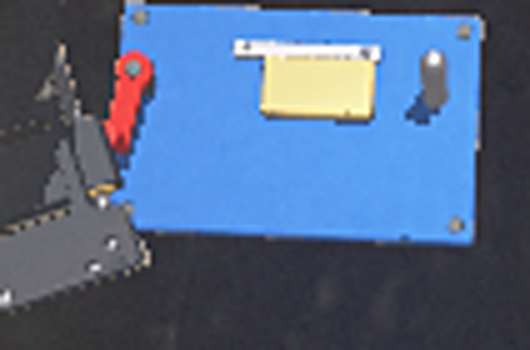

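The top crop shows the wax flat against the stop, spanning x 262–375 at row 60, with the latch still open at (122,135). On to the platen.

drive_tool(
  increments=[
    [[1,-0.3,-0.1,0,-0.028],[1,-0.6,-0.2,0,-0.056],[1,-0.9,-0.3,0,-0.084],[1,-0.9,-0.3,0,-0.112],[1,-0.9,-0.3,0,-0.13]],
  ],
)

```text
time_s: 8.5
tcp_pos: [0.5246, 0.3337, 0.2069]
eef_rot: [180.0, 0.0, -25.6]
contact_force: [0.7, 0.0, 0.7]
gripper_width: 0.087
gripper_force: 0.0
```

drive_tool(
  increments=[
    [[1,-0.04,-0.08,0,-0.028],[1,-0.08,-0.16,0,-0.056],[1,-0.08,-0.16,0,-0.083],[1,-0.08,-0.16,0,-0.083],[1,-0.08,-0.16,0,-0.083]],
  ],
)

```text
time_s: 9.12
tcp_pos: [0.5245, 0.3548, 0.2075]
eef_rot: [180.0, 0.0, 4.0]
contact_force: [0.7, 0.4, -0.0]
gripper_width: 0.088
gripper_force: 0.0
```

```bash
python3 - <<'E'
from h import *
save("wrist","w3",s=1.42)
m=camera_model("wrist");pl=[.5245,.3554,1.6475]
s=r.get_state();print(s["tcp_pos"],s["eef_rot"])
print(proj(m,Pw(pl,pl[2],np.array([[-38,-88,12],[38,-88,12],[38,72,12],[-38,72,12],[0,-70,26],[9,22,62],[9,-22,62],[-9,-22,62],[-9,22,62]])*1e-3))*1.42)
E
```

```text
[0.52443433 0.35488322 0.20748633] [1.79996180e+02 3.44126770e-03 4.04253841e+00]
[[456.74657071 144.27006397]
 [345.10690945 145.06968499]
 [353.02421496 363.74516237]
 [451.81669612 363.12816235]
 [401.0741514  172.11624161]
 [387.98029894 321.08235011]
 [386.95638054 253.00376208]
 [416.14424243 252.80794719]
 [416.05967804 320.90198641]]
```

View pics/w3.png

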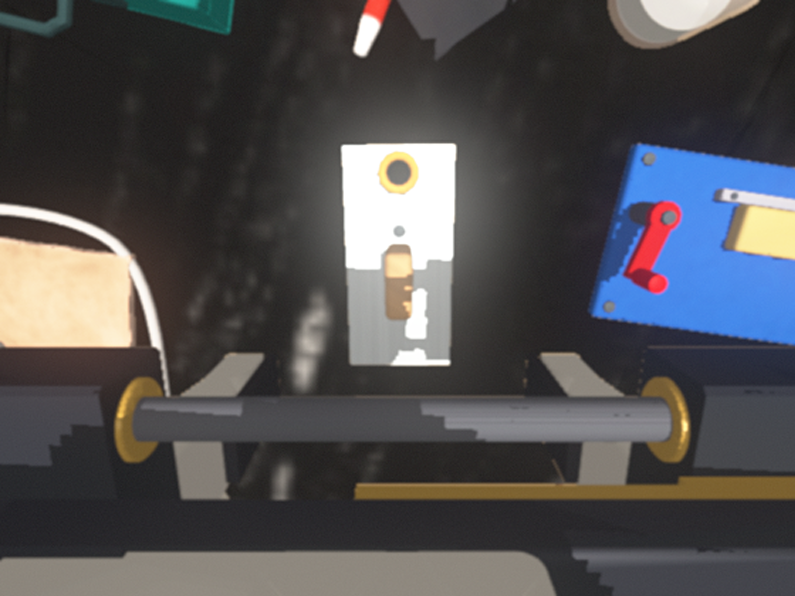

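The wrist view shows the platen squarely under the jaws: plate corners (341,144) (457,144) (451,364) (350,364), collar (398,172), handle (398,282), agreeing with the estimate to 2 mm. I'll descend and grip.

drive_tool(
  increments=[
    [[1,0,-0.01,0.5,0],[1,0,-0.01,1,0],[1,0,-0.01,1,0]],
  ],
)

```text
time_s: 9.55
tcp_pos: [0.522, 0.3537, 0.0833]
eef_rot: [179.6, 0.4, 4.1]
contact_force: [-0.3, -0.8, 1.4]
gripper_width: 0.0875
gripper_force: 0.0
```

drive_tool(
  increments=[
    [[1,0,0,0.2,0],[1,0,0,0.39,0],[1,0,0,0.39,0],[1,0,0,0.39,0]],
  ],
)

```text
time_s: 10.05
tcp_pos: [0.5255, 0.3575, 0.0433]
eef_rot: [-179.9, -0.1, 4.3]
contact_force: [-0.2, -0.0, 0.1]
gripper_width: 0.0874
gripper_force: 0.0
```

drive_tool(
  increments=[
    [[-1,0,0,0,0],[-1,0,0,0,0],[-1,0,0,0,0],[-1,0,0,0,0],[-1,0,0,0,0]],
  ],
  squeeze=35,
)

```text
time_s: 10.68
tcp_pos: [0.5242, 0.3564, 0.0407]
eef_rot: [180.0, 0.0, 4.3]
contact_force: [-0.3, 0.2, 0.7]
gripper_width: 0.0433
gripper_force: 0.0
```

drive_tool(
  increments=[
    [[-1,0,0,0,0],[-1,0,0,0,0],[-1,0,0,0,0],[-1,0,0,0,0]],
  ],
)

```text
time_s: 11.18
tcp_pos: [0.5243, 0.3565, 0.0407]
eef_rot: [-180.0, -0.0, 4.3]
contact_force: [-0.1, -0.4, -0.2]
gripper_width: 0.0183
gripper_force: 35.0
```

drive_tool(
  increments=[
    [[-1,0,0,-0.2,0],[-1,0,0,-0.45,0],[-1,0,0,-0.7,0],[-1,0,0,-1,0],[-1,0,0,-1,0]],
  ],
)

```text
time_s: 11.8
tcp_pos: [0.5253, 0.3575, 0.1636]
eef_rot: [-179.8, -0.2, 4.3]
contact_force: [0.2, 0.3, -3.5]
gripper_width: 0.0179
gripper_force: 35.0
```

drive_tool(
  increments=[
    [[-1,0,0.2,-0.25,0.02],[-1,0,0.4,-0.25,0.04],[-1,0,0.6,-0.25,0.06],[-1,0,0.8,-0.25,0.08],[-1,0,1,-0.25,0.1]],
  ],
)

```text
time_s: 12.42
tcp_pos: [0.5323, 0.2355, 0.189]
eef_rot: [179.9, 0.1, -31.9]
contact_force: [1.0, -0.3, -3.6]
gripper_width: 0.0179
gripper_force: 35.0
```

drive_tool(
  increments=[
    [[-1,0.2,0.18,0,0.024],[-1,0.4,0.36,0,0.048],[-1,0.6,0.54,0,0.072],[-1,0.76,0.68,0,0.096],[-1,0.865,0.777,0,0.12]],
  ],
)

```text
time_s: 13.05
tcp_pos: [0.5719, 0.1015, 0.189]
eef_rot: [179.8, -0.0, -75.2]
contact_force: [0.2, 0.4, -3.5]
gripper_width: 0.0176
gripper_force: 35.0
```

drive_tool(
  increments=[
    [[-1,0,0,0,0.02],[-1,0,0,0,0.04],[-1,0,0,0,0.0536],[-1,0,0,0,0.0536],[-1,0,0,0,0.0536]],
  ],
)

```text
time_s: 13.68
tcp_pos: [0.5722, 0.1028, 0.1899]
eef_rot: [179.9, -0.0, -94.1]
contact_force: [0.6, -0.4, -3.5]
gripper_width: 0.0177
gripper_force: 35.0
```

```bash
python3 - <<'E'
from h import *
save("wrist","w4",s=1.42)
m=camera_model("wrist")
s=r.get_state();print(s["tcp_pos"],s["eef_rot"],s["gripper_width"],s["contact_force"])
t=s["tcp_pos"];yaw=np.deg2rad(s["eef_rot"][2]+90)
print(proj(m,np.r_[Pw(t,yaw,[[0,-.07,t[2]-.0407+.026],[0,-.07,t[2]-.0407]]),Pw([.5727,.103],-.073,[[0,-.07,.107]])])*1.42)
E
```

```text
[0.57236634 0.10286244 0.19018389] [ 1.79950054e+02 -2.00238660e-02 -9.40871930e+01] 0.017995810447746983 [-0.81299048  0.24838136 -3.18466023]
[[399.36355014 174.01091564]
 [399.60214004 173.65014902]
 [399.43306716 173.59450862]]
```

View pics/w4.png

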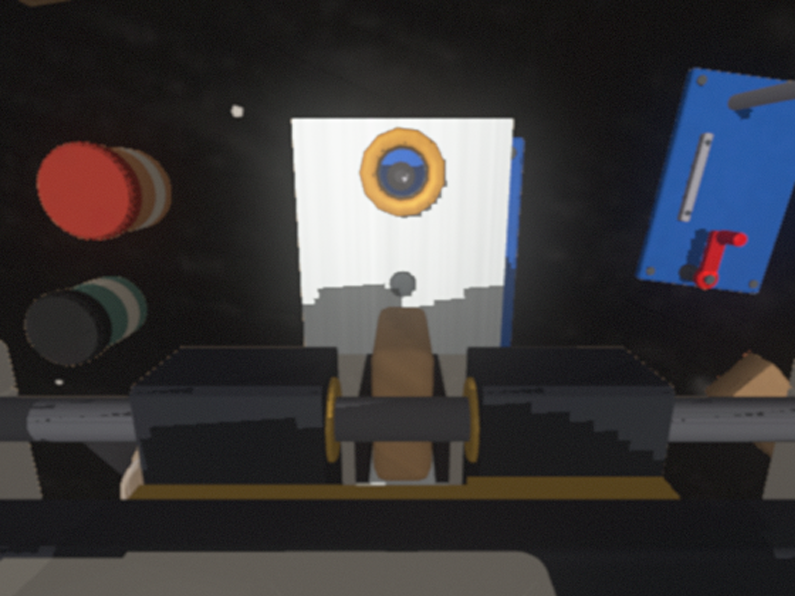

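The platen is held level with its collar at (403,172), and the rod tip shows inside the bore near (402,176). I'll enlarge to get the offset.

```bash
python3 - <<'E'
from h import *
a=np.load('pics/w4.npy')[82:160,240:328]
cv2.imwrite('pics/c4.png',cv2.resize(a,None,fx=7,fy=7,interpolation=cv2.INTER_CUBIC)[:,:,::-1])
m=camera_model("wrist");s=r.get_state();t=s["tcp_pos"];yaw=np.deg2rad(s["eef_rot"][2]+90)
g=lambda P:(proj(m,P)-[240,82]+.5)*7
P=Pw(t,yaw,[[0,-.07,t[2]-.0407+.026],[0,-.07,t[2]-.0407]])
R=Pw([.5727,.103],-.073,[[0,-.07,.107]])
print(g(P),g(R),g(R+[[.001,0,0]]),g(R+[[0,.001,0]]),P,R)
E
```

```text
[[292.19355705 287.30028838]
 [293.36970441 285.52186135]] [[292.53624656 285.24757773]] [[281.96510637 286.03714386]] [[293.31043486 296.18644519]] [[0.56737712 0.03304047 0.17548389]
 [0.56737712 0.03304047 0.14948389]] [[0.56759454 0.03318643 0.107     ]]
```

View pics/c4.png

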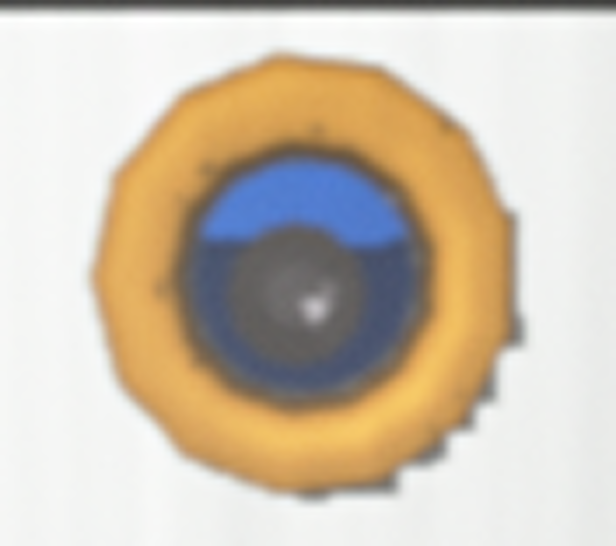

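The bore centre is at (304,275) and the rod at (297,296). That puts the rod about +1 mm x and +2.3 mm y from the bore axis, so I'll correct that and lower in steps.

drive_tool(
  increments=[
    [[-1,-0.02,-0.007,0.1,0],[-1,-0.02,-0.007,0.2,0],[-1,-0.02,-0.007,0.28,0],[-1,-0.02,-0.007,0.28,0],[-1,-0.02,-0.007,0.28,0]],
  ],
)

```text
time_s: 14.35
tcp_pos: [0.5739, 0.1053, 0.1573]
eef_rot: [-180.0, -0.0, -94.2]
contact_force: [-0.2, 0.5, -3.6]
gripper_width: 0.0179
gripper_force: 35.0
```

drive_tool(
  increments=[
    [[-1,0,0,0.04,0],[-1,0,0,0.08,0],[-1,0,0,0.12,0],[-1,0,0,0.16,0],[-1,0,0,0.2,0]],
  ],
)

```text
time_s: 14.98
tcp_pos: [0.5737, 0.1053, 0.1328]
eef_rot: [180.0, -0.0, -94.2]
contact_force: [0.1, -0.3, -3.8]
gripper_width: 0.0181
gripper_force: 35.0
```

drive_tool(
  increments=[
    [[-1,0,0,0.05,0],[-1,0,0,0.1,0],[-1,0,0,0.15,0],[-1,0,0,0.2,0],[-1,0,0,0.25,0]],
  ],
)

```text
time_s: 15.6
tcp_pos: [0.5737, 0.1053, 0.1027]
eef_rot: [180.0, -0.0, -94.2]
contact_force: [0.3, -0.2, -3.2]
gripper_width: 0.0181
gripper_force: 35.0
```

drive_tool(
  increments=[
    [[-1,0,0,0.05,0],[-1,0,0,0.1,0],[-1,0,0,0.15,0],[-1,0,0,0.2,0],[-1,0,0,0.24,0]],
  ],
)

```text
time_s: 16.23
tcp_pos: [0.5736, 0.1052, 0.0739]
eef_rot: [180.0, -0.0, -94.2]
contact_force: [0.1, -0.9, -3.5]
gripper_width: 0.0176
gripper_force: 35.0
```

drive_tool(
  increments=[
    [[-1,0,0,0.02,0],[-1,0,0,0.04,0],[-1,0,0,0.05,0],[-1,0,0,0.05,0]],
  ],
)

```text
time_s: 16.73
tcp_pos: [0.5737, 0.1053, 0.0684]
eef_rot: [-180.0, -0.0, -94.2]
contact_force: [-0.0, -0.1, -2.5]
gripper_width: 0.0178
gripper_force: 35.0
```

drive_tool(
  increments=[
    [[-1,0,0,0.01,0],[-1,0,0,0.01,0],[-1,0,0,0.01,0]],
  ],
)

```text
time_s: 17.1
tcp_pos: [0.5738, 0.1053, 0.0672]
eef_rot: [-180.0, 0.0, -94.2]
contact_force: [0.7, 0.7, -4.0]
gripper_width: 0.0177
gripper_force: 35.0
```

drive_tool(
  increments=[
    [[-1,0,0,0.007,0],[-1,0,0,0.007,0],[-1,0,0,0.007,0]],
  ],
)

```text
time_s: 17.48
tcp_pos: [0.5739, 0.1053, 0.0667]
eef_rot: [-180.0, 0.0, -94.2]
contact_force: [-1.4, -0.3, 3.6]
gripper_width: 0.0178
gripper_force: 35.0
```

drive_tool(
  increments=[
    [[-1,0,0,0.007,0],[-1,0,0,0.007,0],[-1,0,0,0.007,0]],
  ],
)

```text
time_s: 17.85
tcp_pos: [0.5739, 0.1053, 0.0667]
eef_rot: [-180.0, 0.0, -94.1]
contact_force: [-5.1, -0.0, 11.0]
gripper_width: 0.0178
gripper_force: 35.0
```

drive_tool(
  increments=[
    [[0,0,0,0,0],[0,0,0,0,0],[0,0,0,0,0],[0,0,0,0,0]],
  ],
)

```text
time_s: 18.35
tcp_pos: [0.5737, 0.1052, 0.0653]
eef_rot: [180.0, -0.0, -94.2]
contact_force: [-0.6, -0.6, 0.4]
gripper_width: 0.0432
gripper_force: 0.0
```

drive_tool(
  increments=[
    [[0,0,0,-0.2,0],[0,0,0,-0.5,0],[0,0,0,-0.8,0],[0,0,0,-0.8,0]],
  ],
)

```text
time_s: 18.85
tcp_pos: [0.5755, 0.106, 0.1647]
eef_rot: [-179.7, 0.1, -94.1]
contact_force: [-0.1, 0.5, -1.0]
gripper_width: 0.0439
gripper_force: 0.0
```

drive_tool(
  increments=[
    [[0,-0.4,0.16,0,0],[0,-0.79,0.33,0,0],[0,-0.79,0.33,0,0],[0,-0.79,0.33,0,0]],
  ],
)

```text
time_s: 19.35
tcp_pos: [0.5407, 0.2027, 0.1608]
eef_rot: [179.9, -0.0, -94.1]
contact_force: [-0.1, -0.4, 0.1]
gripper_width: 0.0438
gripper_force: 0.0
```

```bash
python3 - <<'E'
from h import *
im=capture("top");np.save('pics/t2.npy',im)
w=capture("wrist");np.save('pics/w5.npy',w)
m=camera_model("wrist");s=r.get_state();print(s["tcp_pos"],s["eef_rot"],s["gripper_width"])
print(proj(m,[[.5739-.0725*.07,.1053-.07,.107],[.541,.2025,.074],[.5803,.1931,.048]]))
a=cv2.resize(w,(560,420)); b=cv2.resize(im[185:255,190:296],(560,370))
cv2.imwrite('pics/v5.png',cv2.resize(np.vstack([a[:230],b]),None,fx=1,fy=1)[:,:,::-1])
E
```

```text
[0.54106748 0.20191964 0.16099884] [ 1.79961498e+02 -3.46519042e-02 -9.42160307e+01] 0.043522737027797694
[[201.85358795 -71.57773414]
 [281.97388508 222.61026892]
 [231.89620596 205.34453126]]
```

View pics/v5.png

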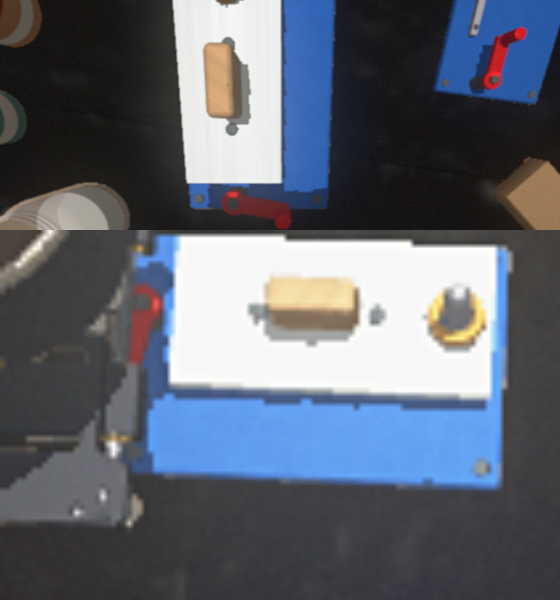

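The upper half (wrist) shows the platen seated in line with the bed and the latch knob at (285,217), pivot (232,203). The lower half (top view) shows the rod standing through the collar at (458,310). The knob is about 3 mm off my estimate, so I'll correct for that and pinch it.

drive_tool(
  increments=[
    [[0,0.028,0.015,0.3,0],[0,0.028,0.015,0.6,0],[0,0.028,0.015,0.815,0],[0,0.028,0.015,0.815,0],[0,0.028,0.015,0.815,0]],
  ],
  squeeze=8,
)

```text
time_s: 20.08
tcp_pos: [0.5396, 0.1991, 0.0644]
eef_rot: [-180.0, 0.0, -94.2]
contact_force: [-0.0, -0.6, -0.6]
gripper_width: 0.0437
gripper_force: 0.0
```

drive_tool(
  increments=[
    [[-1,0,0,0,0],[-1,0,0,0,0],[-1,0,0,0,0],[-1,0,0,0,0],[-1,0,0,0,0]],
  ],
)

```text
time_s: 20.7
tcp_pos: [0.5408, 0.1999, 0.0642]
eef_rot: [-179.8, 0.1, -94.1]
contact_force: [7.8, -1.7, -3.0]
gripper_width: 0.0115
gripper_force: 8.0
```

drive_tool(
  increments=[
    [[-1,0.063,-0.012,0,0],[-1,0.122,-0.023,0,0],[-1,0.178,-0.044,0,0],[-1,0.228,-0.073,0,0],[-1,0.228,-0.073,0,0]],
  ],
)

```text
time_s: 21.32
tcp_pos: [0.5432, 0.1692, 0.0635]
eef_rot: [179.7, -0.2, -94.2]
contact_force: [-8.7, -3.1, 8.8]
gripper_width: 0.0121
gripper_force: 8.0
```

drive_tool(
  increments=[
    [[-1,0.061,-0.056,0,0],[-1,0.106,-0.126,0,0],[-1,0.133,-0.205,0,0],[-1,0.139,-0.27,0,0],[-1,0.139,-0.27,0,0]],
  ],
)

```text
time_s: 21.95
tcp_pos: [0.5751, 0.1497, 0.0626]
eef_rot: [179.8, -0.2, -94.2]
contact_force: [-0.5, -7.8, -0.3]
gripper_width: 0.0114
gripper_force: 8.0
```

drive_tool(
  increments=[
    [[-1,-0.02,-0.02,0,0],[-1,-0.02,-0.03,0,0],[-1,-0.02,-0.03,0,0]],
  ],
)

```text
time_s: 22.32
tcp_pos: [0.577, 0.1511, 0.0625]
eef_rot: [179.6, -0.3, -94.2]
contact_force: [-5.7, -9.2, 4.5]
gripper_width: 0.0115
gripper_force: 8.0
```

drive_tool(
  increments=[
    [[-1,0,-0.02,0,0],[-1,0,-0.02,0,0],[-1,0,-0.02,0,0]],
  ],
)

```text
time_s: 22.7
tcp_pos: [0.5773, 0.1509, 0.0622]
eef_rot: [179.4, -0.4, -94.3]
contact_force: [-15.0, -5.5, 8.8]
gripper_width: 0.0117
gripper_force: 8.0
```

drive_tool(
  increments=[
    [[-0.5,0,0.02,0,0],[-0.5,0,0.02,0,0],[-0.5,0,0.02,0,0],[-0.5,0,0.02,0,0]],
  ],
)

```text
time_s: 23.2
tcp_pos: [0.5809, 0.1548, 0.0637]
eef_rot: [-180.0, 0.0, -94.2]
contact_force: [0.4, 0.6, 0.6]
gripper_width: 0.0217
gripper_force: 0.0
```

drive_tool(
  increments=[
    [[-0.5,0,0.02,-0.2,0],[-0.5,0,0.02,-0.5,0],[-0.5,0,0.02,-0.9,0],[-0.5,0,0.02,-0.9,0]],
  ],
)

```text
time_s: 23.7
tcp_pos: [0.5806, 0.156, 0.1761]
eef_rot: [-179.6, 0.2, -94.1]
contact_force: [-0.1, -0.3, -0.7]
gripper_width: 0.0221
gripper_force: 0.0
```

drive_tool(
  increments=[
    [[-0.5,-0.5,0.5,0,0],[-0.5,-0.9,0.9,0,0],[-0.5,-0.9,0.9,0,0],[-0.5,-0.9,0.9,0,0]],
  ],
)

```text
time_s: 24.2
tcp_pos: [0.4772, 0.2719, 0.1715]
eef_rot: [180.0, 0.0, -94.0]
contact_force: [0.4, -0.3, 0.1]
gripper_width: 0.0224
gripper_force: 0.0
```

```bash
python3 - <<'E'
from h import *
im=capture("top");m=camera_model("top")
mask=((im[...,0]>150)&(im[...,1]<80)&(im[...,2]<80)).astype(np.uint8)
n,l,st,c=cv2.connectedComponentsWithStats(mask)
x0,y0,x1,y1=200,170,300,260
for i in range(1,n):
    if st[i,4]>8 and x0<c[i,0]<x1 and y0<c[i,1]<y1: print(st[i],c[i])
pr=[.5739,.1053,-.073]
print('closed arm mid/knob/pivot',proj(m,Pw(pr,pr[2],[[0,.066,.048],[0,.048,.074],[0,.088,.048]])))
print(r.get_state()["tcp_pos"],r.get_state()["contact_force"])
E
```

```text
[214 196   6   4  11] [216.63636364 197.45454545]
[219 201   9   1   9] [223. 201.]
closed arm mid/knob/pivot [[223.70327345 198.43703196]
 [229.49225352 196.62276498]
 [215.34190316 198.09221684]]
[0.47784594 0.27116068 0.17140763] [0.43065453 0.12991402 0.11742035]
```

```bash
python3 - <<'E'
from h import *
im=capture("top").astype(int)
m=(im[...,0]>110)&(im[...,0]-im[...,1]>60)&(im[...,0]-im[...,2]>60)
for y in range(190,208): print(y,''.join('#' if v else '.' for v in m[y,205:290]))
E
```

```text
190 .....................................................................................
191 .....................................................................................
192 .....................................................................................
193 .....................................................................................
194 .....................................................................................
195 ...........##.............#..........................................................
196 .........######.........####.........................................................
197 ........###..###############.........................................................
198 ........##...################........................................................
199 ........##...###########.####........................................................
200 ........###.################.........................................................
201 .........####################........................................................
202 ..........###........................................................................
203 .....................................................................................
204 .....................................................................................
205 .....................................................................................
206 .....................................................................................
207 .....................................................................................
```

The latch arm lies along the press y axis, with pivot (215,199) and knob (230,197) where the closed pose predicts them. I'll hand in.

```bash
python3 -c "
from plant import job
print(job.close_job())"
```

```text
the job is handed in; nothing more can be done
None
```

The job is handed in, but it gave back no verdict; by my pictures and force readings the wax is flat against the stop, the platen is fully down over the guide rod, the latch is closed, and the robot is clear of everything.

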